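# Snap the pulley guard onto the tape mechanism

## Task

Pick up the grey plastic pulley guard (the long one with the upright rib, not the shorter black one), set it over the brass pulley on the steel mechanism plate and press it straight down between the two white snap hooks until both have clicked over its ends. Leave it lying fully home, held by both hooks, and let go.

Things in the scene. Friction and masses are not known exactly. Their poses are not given: they have to be found in the camera images.
- guard: Light grey plastic pulley guard, about 60 g, flat on the bench: plate 46 (x) x 84 (y) x 8 mm with a central upright rib 14 thick (x), 50 long (y), its top 32 mm above the underside: pinch the rib across its thickness. Origin: centre of the underside, z up. Same either way round. Bystanders: a shorter (64 mm) black guard, a darker grey cassette shell without rib.
- seat (a point): Centre of the seat, 20 mm above the bench, on a steel plate 130 (x) x 150 (y) x 6 mm fixed to the bench: level with the tops of two black rails (along y, 110 long, at x = +-18) beside a brass pulley 25 mm wide. The guard's origin belongs here, its y along this y (or half turned). z up; y points to the left hook. White hooks, 24 wide in x, stand at y = +-46 mm.
- hook_left (a joint): Outward lean (rad) of the hook at the seat's +y: 0 at rest or clicked, about 0.2 when spread. Hooks rise 56 mm above the bench; inner faces slope from y = +-50 at the top to +-38 at 32 mm, catch underside at 29 mm, 87 mm gap below. Pressing the guard down spreads both (8 to 15 N in all); they click over its plate's ends (tops 28 mm up) when home.
- hook_right (a joint): The same for the hook at the seat's -y side.
There are look-alikes about, which are no part of the job. Leave any orange look-alike of the guard alone. Leave any brown or pink look-alike of the part that bears seat alone.

How it is judged:
By the outcome, as a careful person would: the job done as asked, in the order asked, and still so for the second after the job is handed in, with the robot touching nothing.
It also fails if it takes over 32 s, if anything falls off the work surface, if the arm or the gripper's body presses on something with over 40 N, if the wrist force passes 120 N, or if a joint passes its speed limit or range.

## Robot

A 6-joint arm with a two-finger parallel gripper is mounted at the origin on the work surface. World frame = base frame: x ahead of the robot, y to its left, z up, the work surface at z = 0. Lengths are in m, angles in rad, forces in N, time in s.
With the tool pointing down it reaches from about 0.35 to 0.775 m from the base axis. Payload 7.3 kg.
Tool frame: the origin (TCP) lies at the very end of the fingers, on their centre line; the grasp point (between the pads) lies 19 mm behind it; x points along the fingers, y is the direction in which the jaws open and shut, and the axes are right-handed (so a half turn about x gives the same grasp; the last joint's range is limited). The gripper opens to 92 mm and grips with 3 to 60 N. Pads are 19 mm wide; open, the fingers measure 130 mm over their backs; the gripper's body (75 mm by 190 mm) begins 47 mm behind the grasp point.
Start: joints at [-1.318, 0.342, 1.524, -0, 1.275, -0.146], TCP at [0.204, -0.484, 0.227] pointing down, gripper open.
Joint ranges: [-2.53, 2.53], [-0.77, 2.02], [0.04, 2.7], [-1, 4.14], [0.28, 2.66], [-3.11, 3.11]. Speed limits (rad/s): [2.57, 2.57, 3.14, 3.14, 3.14, 3.14].

## Interface

Orientations are given as [roll, pitch, yaw] about the fixed x, y, z axes, in that order (R = Rz(yaw) Ry(pitch) Rx(roll)).
In Python, from cell import observe, vision, job gives the robot as it stands.
- The arm moves only by the tool send_rows, never from a script. Its argument "motion" is a list of rows, each an object with "hand": the opening, from -1 (shut) to 1 (fully open), so that 0 is half open; "slide": the shift along the tool's x, y, z in mm, a list of three; "spin": the turn about the tool's x in rad. In form: [{"hand": hand, "slide": [tx, ty, tz], "spin": spin}, ...]. A call has 1 to 8 rows; each row shifts and turns the pose as measured when the row begins, along the tool's axes as they then stand; what a row does not reach is not made up. A row lasts 1/10 s, in which the tool goes at most 50 mm and 8.59 degrees, less where a joint would pass 70% of its speed; a pose out of reach is approached as far as the arm can. A call with a gripper value outside its range is refused whole. The fingers move at their own pace and stop on an object; "grip_force" is the grip in N (left out, the last holds). Time passes only in rows, so rows that do not move let the fingers close. It gives the time, the measured TCP pose, the force and the opening at its end, in the units of the state.
- observe(): the state, without advancing time (a new reading comes with each control period).
- vision.read_camera(name): name is "scene" or "top" or "wrist"; returns a dict with "pixels" (400x640x3 uint8, blue, green, red), "range_z" (400x640 float32, m along the optical axis (not along the pixel's ray), 0 where there is no reading), "fx", "fy", "cx", "cy" (pixels), "distortion" ([k1, k2, p1, p2, k3] as OpenCV has them; the pictures are not rectified), "world_from_camera" (4x4, takes a point from camera to world coordinates); the wrist camera has in their place "T_tool_cam" (4x4, takes a point from camera to tool coordinates, whose origin is the TCP and whose axes are the tool frame's). Camera axes: x right, y down, z forward; pixel columns grow to the right and rows downward; lengths in m; the calibration is good to about 2 mm. A picture is of the moment at which its call begins: read the wrist's pose just before it.
- job.hand_in(): hands the job in, once; it reports no verdict.
Trained networks look in a picture, given as the dict that the camera call returned (one of the last four; its "shot" number tells which), for a name from the list of things; names that differ only in an ending like _2 or _b are one class to them, and where a whole thing is asked for, a point or a joint stands for the part that bears it (a point fixed in the world has none). Each returns a list of dicts, best first, with "conf" (0 to 1); they miss things now and then, are a little off and sometimes report something else, mostly with a low value. They report only what shows in the picture. A call takes as long as a camera call. They do not tell look-alikes from the thing itself.
- vision.search_frame(picture, thing): "uv" ([column, row] in pixels, amid what is visible of it).
- vision.cut_out(picture, thing): "mask" (400x640 bool, what is visible of it) and "uv" ([column, row] in pixels, amid what is visible of it).
The state is a dict: "time": time; "qpos": joint angles; "qvel": joint speeds; "joint_efforts": joint torques, N m; "tool_pos": TCP position; "tool_rot": TCP orientation; "contact_force": force on the tool from outside, world axes, zero at the start; "torque": the same for the moment, N m; "opening": finger opening in m.
Only numpy, scipy, OpenCV 4.12 (cv2) and the standard library are available. Lean on these libraries where they do the work, as an engineer would, in place of code of your own. Each camera call takes 0.05 s, during which the arm holds its last target.

## Working session

There is one attempt and no reset: what is moved stays moved. The work goes in short steps, Python scripts to look and compute and a tool call to move; the robot and the scene stay as the last step left them, time stands still between calls to the robot, and variables do not carry over. Pictures are saved under pics/ and viewed, and the job is handed in when it is done.

Besides the shell and the picture viewer there is one more tool, called by a JSON object that holds its "name" and its "arguments", one argument or row to a line. send_rows: Moves the arm, as the interface text tells. Its arguments: {"type":"object","properties":{"motion":{"type":"array","items":{"type":"object","properties":{"hand":{"type":"number"},"slide":{"type":"array","items":{"type":"number"}},"spin":{"type":"number"}}}},"grip_force":{"type":"number"}},"required":["motion"]}

```bash
mkdir -p pics; ls
cat > h.py <<'E'
import numpy as np, cv2
from cell import observe, vision, job
def pts(c, uv):
    uv=np.asarray(uv,float).reshape(-1,2)
    K=np.array([[c['fx'],0,c['cx']],[0,c['fy'],c['cy']],[0,0,1]])
    n=cv2.undistortPoints(uv.reshape(-1,1,2),K,np.array(c['distortion'],float)).reshape(-1,2)
    z=c['range_z'][uv[:,1].round().astype(int),uv[:,0].round().astype(int)]
    P=np.c_[n*z[:,None],z]
    return P,z
def world(c,uv,T=None):
    P,z=pts(c,uv); T=np.array(c['world_from_camera']) if T is None else T
    W=P@T[:3,:3].T+T[:3,3]; W[z==0]=np.nan
    return W
E
python3 - <<'E'
from h import *
for n in ['scene','top']:
    c=vision.read_camera(n); cv2.imwrite(f'pics/{n}0.png',c['pixels'])
    for t in ['guard','seat','hook_left','hook_right']:
        try:
            for d in vision.search_frame(c,t): print(n,t,np.round(d['uv']),round(d['conf'],2),world(c,[d['uv']]).round(3))
        except Exception as e: print(t,e)
s=observe(); print(s['time'],s['tool_pos'],s['tool_rot'],s['opening'],s['contact_force'])
E
```

```text
pics
scene guard [282. 138.] 0.84 [[ 0.373 -0.179  0.025]]
scene guard [341. 186.] 0.84 [[0.44  0.061 0.023]]
scene guard [300. 168.] 0.74 [[ 0.447 -0.063  0.029]]
scene seat [397. 361.] 0.95 [[0.76  0.377 0.016]]
scene seat [385. 249.] 0.94 [[0.547 0.244 0.012]]
scene seat [430. 190.] 0.61 [[0.327 0.26  0.019]]
scene hook_left [444. 193.] 0.65 [[0.335 0.298 0.034]]
scene hook_left [401. 254.] 0.56 [[0.555 0.284 0.037]]
scene hook_left [416. 367.] 0.54 [[0.747 0.412 0.006]]
scene hook_right [383. 336.] 0.6 [[0.741 0.335 0.041]]
scene hook_right [422. 169.] 0.59 [[0.291 0.218 0.039]]
scene hook_right [372. 225.] 0.42 [[0.526 0.195 0.044]]
top guard [420. 274.] 0.67 [[ 0.347 -0.192  0.018]]
top guard [318. 239.] 0.63 [[0.425 0.059 0.033]]
top guard [375. 234.] 0.59 [[ 0.441 -0.079  0.034]]
top seat [197. 106.] 0.96 [[0.75  0.373 0.013]]
top seat [248. 192.] 0.92 [[0.536 0.236 0.016]]
top seat [234. 287.] 0.89 [[0.303 0.259 0.018]]
top hook_left [176. 101.] 0.42 [[0.752 0.418 0.043]]
top hook_left [218. 280.] 0.39 [[0.319 0.296 0.039]]
top hook_left [266. 194.] 0.22 [[0.526 0.185 0.058]]
top hook_right [215. 110.] 0.59 [[0.741 0.328 0.013]]
top hook_right [263. 199.] 0.51 [[0.516 0.193 0.054]]
top hook_right [250. 301.] 0.47 [[0.275 0.213 0.054]]
0.5 [ 0.20389767 -0.48378411  0.22669887] [-3.13632696  1.57079091  0.40411286] 0.09157617767164404 [ 0.21430349  0.12467046 -0.09365803]
```

View pics/scene0.png

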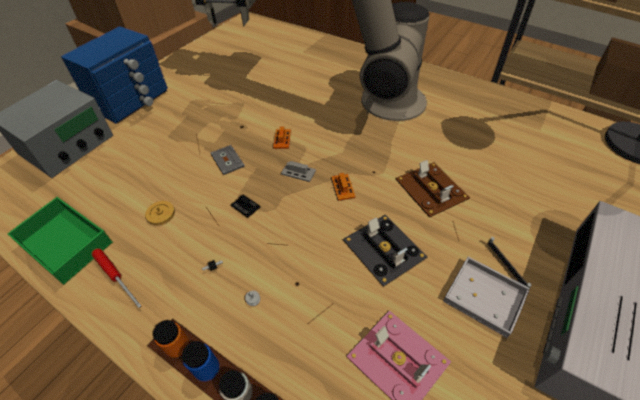

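View pics/top0.png

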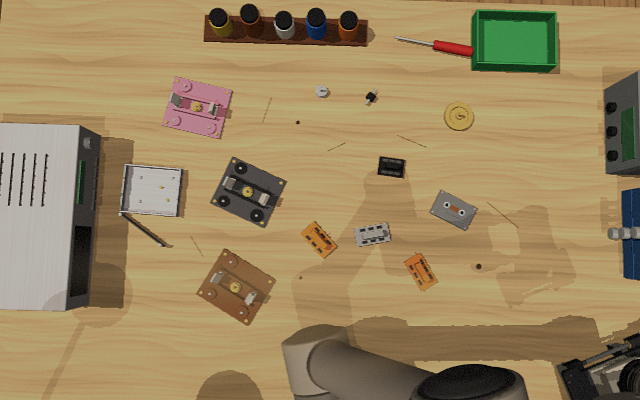

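Run:
```python
import cv2,numpy as np
a=cv2.imread('pics/top0.png'); cv2.imwrite('pics/crop0.png',np.vstack([cv2.resize(a[195:315,290:450],(640,480),interpolation=cv2.INTER_CUBIC)]))
cv2.imwrite('pics/crop1.png',cv2.resize(a[70:330,150:310],(369,600),interpolation=cv2.INTER_CUBIC))
```

```text
(no output)
```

View pics/crop0.png

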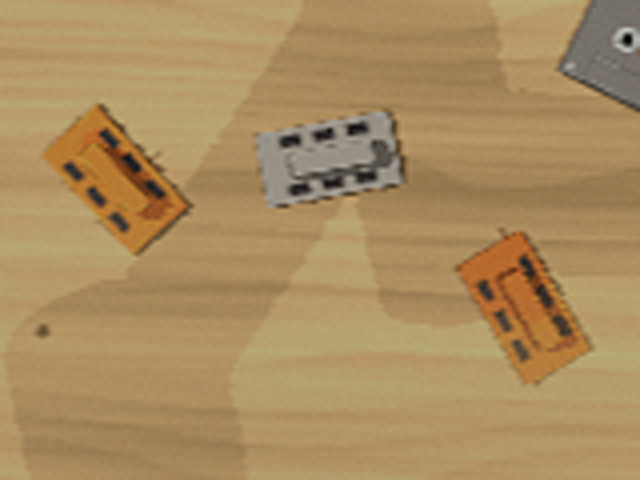

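View pics/crop1.png

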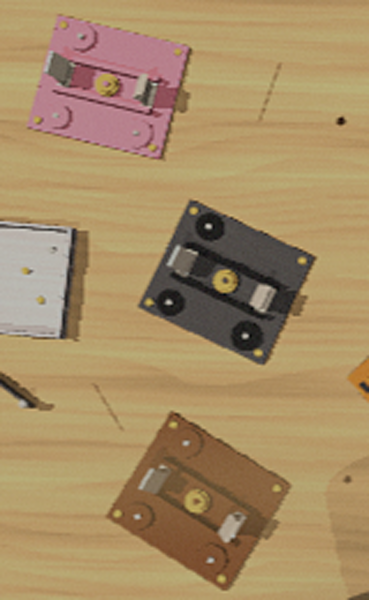

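Guard candidates in the top view:
- The light grey one with a rib at (375,234) fits the description.
- The orange ones at (318,239) and (420,274) are look-alikes.
- The short black one at (391,167) and the cassette without a rib at (453,210) are bystanders.

Plate candidates: the dark steel one with a brass pulley at (248,192) fits. The pink one at (197,106) and the brown one at (234,287) do not. The crops confirm both choices.

```bash
cat >> h.py <<'E'
def mask_near(c,thing,uv):
    L=[d for d in vision.cut_out(c,thing)]
    L.sort(key=lambda d:np.hypot(*(np.array(d['uv'])-uv)))
    return L[0]['mask'],L[0]['conf'],L[0]['uv']
def mpts(c,m,T=None):
    v,u=np.nonzero(m); return world(c,np.c_[u,v],T)
def rect(W):
    r=cv2.minAreaRect((W[:,:2]*1000).astype(np.float32)); return np.round(r[0],1),np.round(r[1],1),round(r[2],1)
E
python3 - <<'E'
from h import *
for cam,g,s in [('top',(375,234),(248,192)),('scene',(298,171),(385,249))]:
    c=vision.read_camera(cam)
    m,cf,uv=mask_near(c,'guard',g); W=mpts(c,m); W=W[~np.isnan(W[:,0])]
    print(cam,'guard',cf,uv,np.percentile(W[:,2],[5,25,50,75,95]).round(3))
    print(' all',rect(W)); R=W[W[:,2]>0.026]; print(' rib',len(R),rect(R), R.mean(0).round(4)); R=W[(W[:,2]<0.014)&(W[:,2]>.004)]; print(' plate',rect(R))
    m,cf,uv=mask_near(c,'seat',s); W=mpts(c,m); W=W[~np.isnan(W[:,0])]
    print('seat',cf,uv,np.percentile(W[:,2],[5,25,50,75,95]).round(3))
    print(' all',rect(W)); R=W[(W[:,2]<0.012)&(W[:,2]>0.003)]; print(' plate',len(R),rect(R))
    for h in ['hook_left','hook_right']:
        for d in vision.search_frame(c,h): print(h,np.round(d['uv']),d['conf'])
    R=W[(W[:,2]>0.04)]; print(' hooks',len(R),rect(R))
    R=R[:,:2]; a=R[R[:,1]>R[:,1].mean()].mean(0);b=R[R[:,1]<R[:,1].mean()].mean(0); print(a,b,(a+b)/2,np.linalg.norm(a-b),np.degrees(np.arctan2(*(a-b)[::-1])))
E
```

```text
top guard 0.72 [372.1, 235.4] [0.005 0.007 0.009 0.012 0.034]
 all (array([439.7, -73.7]), array([47. , 84.1]), 11.8)
 rib 121 (array([439.7, -73.7]), array([13.8, 49.6]), 12.0) [ 0.4397 -0.0735  0.0323]
 plate (array([440. , -73.7]), array([46.3, 84. ]), 12.0)
seat 0.58 [247.1, 193.9] [0.003 0.005 0.007 0.01  0.023]
 all (array([537. , 238.4]), array([153., 132.]), 66.2)
 plate 2368 (array([536.8, 237.3]), array([151.5, 130. ]), 66.6)
hook_left [178.  99.] 0.67
hook_right [213. 109.] 0.5
hook_right [263. 196.] 0.46
hook_right [253. 298.] 0.39
 hooks 104 (array([536.9, 238. ]), array([107.7,  23.3]), 66.7)
[0.55527499 0.28075411] [0.51757563 0.19351592] [0.53642531 0.23713501] 0.09503548863357213 66.6287610322457
scene guard 0.59 [301.5, 168.3] [0.005 0.008 0.009 0.023 0.033]
 all (array([444.5, -75.9]), array([47.3, 89.5]), 12.6)
 rib 87 (array([443. , -73.4]), array([16.4, 48.6]), 10.4) [ 0.4448 -0.0727  0.0311]
 plate (array([443.8, -73. ]), array([47.3, 83.6]), 12.6)
seat 0.56 [386.3, 249.7] [0.004 0.006 0.007 0.011 0.032]
 all (array([537.5, 239.7]), array([151.8, 137. ]), 65.9)
 plate 2455 (array([539., 239.]), array([151.8, 133.7]), 65.9)
hook_left [418. 370.] 0.66
hook_left [398. 256.] 0.5
hook_right [382. 335.] 0.68
hook_right [424. 166.] 0.49
 hooks 96 (array([540.3, 239.6]), array([104.2,  24.7]), 66.8)
[0.56148293 0.28326706] [0.5222517  0.19511657] [0.54186732 0.23919181] 0.09648626172775866 66.00862798295061
```

```bash
cat >> h.py <<'E'
from scipy.spatial.transform import Rotation as Rt
def toolT():
    s=observe(); T=np.eye(4); T[:3,:3]=Rt.from_euler('xyz',s['tool_rot']).as_matrix(); T[:3,3]=s['tool_pos']; return T,s
def go(p,ang):
    """slide mm in tool frame and spin (rad) to put tcp at p with tool y at ang deg (mod 180)"""
    T,s=toolT(); d=T[:3,:3].T@(np.array(p)-T[:3,3])*1000
    a=np.degrees(np.arctan2(T[1,1],T[0,1])); da=(ang-a+90)%180-90
    print('t',round(s['time'],2),'tcp',T[:3,3].round(4),'tooly',round(a,2),'toolx',T[:3,0].round(3),'toolz',T[:3,2].round(3),'q6',s['qpos'][5].round(3),'open',round(s['opening'],4),'F',np.round(s['contact_force'],1))
    print('slide',d.round(1),'spin',-np.radians(da).round(4))
E
python3 - <<'E'
from h import *
go([.440,-.0737,.16],12)
T,s=toolT();c=vision.read_camera('wrist');print(np.round(c['T_tool_cam'],3))
E
```

```text
t 1.0 tcp [ 0.2039 -0.4838  0.2268] tooly -67.15 toolx [ 0. -0. -1.] toolz [-0.922 -0.388 -0.   ] q6 -0.146 open 0.0917 F [-0.1  0.1 -0.1]
slide [  66.7 -286.3 -376.8] spin -1.3814
[[ 0.001 -0.281  0.96  -0.157]
 [ 1.     0.001 -0.    -0.001]
 [-0.001  0.96   0.281 -0.075]
 [ 0.     0.     0.     1.   ]]
```

{"name": "send_rows", "arguments": {
  "motion": [
    {"hand": 1, "slide": [6, -28.6, -37.7], "spin": -0.138},
    {"hand": 1, "slide": [6, -23.1, -41.3], "spin": -0.138},
    {"hand": 1, "slide": [6, -17.3, -44], "spin": -0.138},
    {"hand": 1, "slide": [6, -11, -46], "spin": -0.138},
    {"hand": 1, "slide": [6, -4.6, -47.1], "spin": -0.138},
    {"hand": 1, "slide": [6, 1.9, -47.3], "spin": -0.138},
    {"hand": 1, "slide": [6, 8.4, -46.6], "spin": -0.138},
    {"hand": 1, "slide": [6, 14.7, -45], "spin": -0.138}
  ]
}}

```text
time: 1.85
tool_pos: [0.3923, -0.1482, 0.1771]
tool_rot: [0.587, 1.563, -1.021]
contact_force: [0.7, -0.8, 1.1]
opening: 0.0915
```

Run:
```python
from h import *
go([.440,-.0737,.16],12)
```

```text
t 1.85 tcp [ 0.3923 -0.1482  0.1771] tooly -2.12 toolx [ 0.004 -0.007 -1.   ] toolz [-0.037 -0.999  0.007] q6 -0.502 open 0.0915 F [ 0.7 -0.8  1.1]
slide [ 16.8  44.8 -76.3] spin -0.2465
```

{"name": "send_rows", "arguments": {
  "motion": [
    {"hand": 1, "slide": [8, 23, -38], "spin": -0.125},
    {"hand": 1, "slide": [8, 27, -35], "spin": -0.12},
    {"hand": 1, "slide": [0, 0, 0], "spin": 0}
  ]
}}

```text
time: 2.15
tool_pos: [0.4434, -0.0657, 0.1603]
tool_rot: [0.541, 1.562, -0.801]
contact_force: [-0.1, -0.3, -0.3]
opening: 0.0918
```

Run:
```python
from h import *
go([.440,-.0737,.16],12)
T,s=toolT();c=vision.read_camera('wrist');Tw=T@np.array(c['T_tool_cam'])
im=c['pixels'].copy()
for d in vision.cut_out(c,'guard'):
    m=d['mask']; W=mpts(c,m,Tw); W=W[~np.isnan(W[:,0])]
    print(d['conf'],np.round(d['uv']),rect(W),np.percentile(W[:,2],[5,50,95]).round(4))
    R=W[W[:,2]>.027]; 
    if len(R)>20: print(' rib',len(R),rect(R),R[:,2].mean())
    R=W[(W[:,2]>.004)&(W[:,2]<.015)];print(' plate',len(R),rect(R))
cv2.imwrite('pics/w1.png',im)
```

```text
t 2.15 tcp [ 0.4434 -0.0657  0.1603] tooly 13.08 toolx [ 0.006 -0.006 -1.   ] toolz [ 0.226 -0.974  0.008] q6 -0.541 open 0.0918 F [-0.1 -0.3 -0.3]
slide [ 0.4 -5.1  7. ] spin 0.0189
0.82 [312. 196.] (array([439.6, -72.4]), array([47.8, 84.3]), 12.2) [0.0055 0.0069 0.031 ]
 rib 577 (array([439.8, -71.8]), array([13.3, 49.2]), 12.6) 0.030486627074842315
 plate 2095 (array([440.1, -72.2]), array([45.5, 84.2]), 11.7)
0.7 [252. 264.] (array([ 392.2, -110.5]), array([149.1,  25.2]), 81.2) [0.0014 0.0064 0.0078]
 plate 192 (array([ 378. , -170.9]), array([14.9, 33.4]), 31.1)
0.66 [326.  74.] (array([422.8,  59.2]), array([84.1, 46.5]), 43.0) [0.0056 0.0072 0.0313]
 rib 874 (array([423. ,  59.1]), array([50.2, 14.4]), 44.6) 0.030695135683860467
 plate 2853 (array([422.8,  59.2]), array([84.1, 46.5]), 43.0)
```

View pics/w1.png

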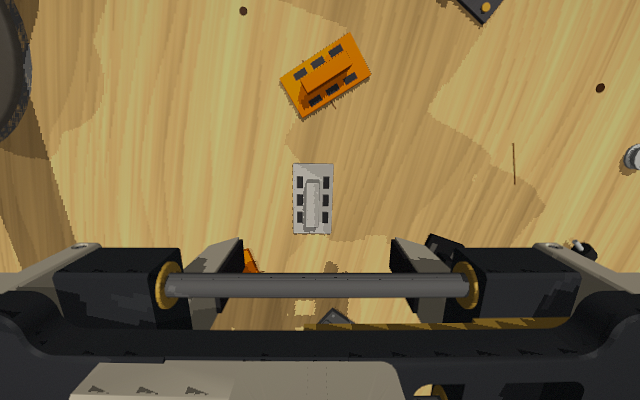

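The wrist picture shows the light grey ribbed guard at (312,198), between the fingers. Its size, 84x46 mm with a 49x13 mm rib, matches the description. Next is aligning and descending.

{"name": "send_rows", "arguments": {
  "motion": [
    {"hand": 1, "slide": [20, -4.6, 6.3], "spin": 0.02},
    {"hand": 1, "slide": [30, 0, 0], "spin": 0},
    {"hand": 1, "slide": [30, 0, 0], "spin": 0},
    {"hand": 1, "slide": [30, 0, 0], "spin": 0},
    {"hand": 1, "slide": [0, 0, 0], "spin": 0}
  ]
}}

```text
time: 2.75
tool_pos: [0.4398, -0.0852, 0.0509]
tool_rot: [0.603, 1.553, -0.781]
contact_force: [-0.6, -0.2, -0.5]
opening: 0.0916
```

Run:
```python
from h import *
go([.440,-.073,.0105],12)
```

```text
t 2.75 tcp [ 0.4398 -0.0852  0.0509] tooly 10.69 toolx [ 0.013 -0.012 -1.   ] toolz [ 0.185 -0.983  0.015] q6 -0.536 open 0.0916 F [-0.6 -0.2 -0.5]
slide [ 40.3   2.1 -12.5] spin -0.0228
```

{"name": "send_rows", "arguments": {
  "motion": [
    {"hand": 1, "slide": [10, 2, -12.5], "spin": -0.023},
    {"hand": 1, "slide": [10, 0, 0], "spin": 0},
    {"hand": 1, "slide": [0, 0, 0], "spin": 0}
  ]
}}

```text
time: 3.05
tool_pos: [0.4405, -0.0767, 0.033]
tool_rot: [0.624, 1.55, -0.744]
contact_force: [0.6, 0.8, 0.9]
opening: 0.0919
```

Run:
```python
from h import *
go([.440,-.073,.0105],12)
```

```text
t 3.05 tcp [ 0.4405 -0.0767  0.033 ] tooly 11.61 toolx [ 0.016 -0.014 -1.   ] toolz [ 0.201 -0.979  0.017] q6 -0.53 open 0.0919 F [0.6 0.8 0.9]
slide [22.4 -0.  -4.1] spin -0.0068
```

{"name": "send_rows", "arguments": {
  "motion": [
    {"hand": 1, "slide": [8, 0, -4], "spin": -0.006},
    {"hand": 1, "slide": [8, 0, 0], "spin": 0},
    {"hand": 1, "slide": [6, 0, 0], "spin": 0},
    {"hand": 1, "slide": [0, 0, 0], "spin": 0}
  ]
}}

```text
time: 3.45
tool_pos: [0.4417, -0.0749, 0.0116]
tool_rot: [0.687, 1.545, -0.678]
contact_force: [-0.2, 0.0, 1.5]
opening: 0.0917
```

Run:
```python
from h import *
go([.440,-.073,.0105],12)
```

```text
t 3.45 tcp [ 0.4417 -0.0749  0.0116] tooly 11.83 toolx [ 0.02  -0.016 -1.   ] toolz [ 0.205 -0.979  0.02 ] q6 -0.527 open 0.0917 F [-0.2  0.   1.5]
slide [ 1.  -1.3 -2.2] spin -0.003
```

{"name": "send_rows", "arguments": {
  "motion": [
    {"hand": 1, "slide": [0.5, -1.3, -2.2], "spin": -0.003},
    {"hand": -1, "slide": [0, 0, 0], "spin": 0},
    {"hand": -1, "slide": [0, 0, 0], "spin": 0},
    {"hand": -1, "slide": [0, 0, 0], "spin": 0},
    {"hand": -1, "slide": [0, 0, 0], "spin": 0},
    {"hand": -1, "slide": [0, 0, 0], "spin": 0},
    {"hand": -1, "slide": [0, 0, 0], "spin": 0}
  ],
  "grip_force": 40
}}

```text
time: 4.15
tool_pos: [0.4403, -0.0729, 0.0115]
tool_rot: [0.693, 1.544, -0.668]
contact_force: [0.0, -0.1, -0.3]
opening: 0.0484
```

Run:
```python
from h import *
go([.440,-.073,.0105],12)
```

```text
t 4.15 tcp [ 0.4403 -0.0729  0.0115] tooly 12.04 toolx [ 0.021 -0.016 -1.   ] toolz [ 0.208 -0.978  0.02 ] q6 -0.527 open 0.0484 F [ 0.  -0.1 -0.3]
slide [ 1.  -0.4  0. ] spin 0.0007
```

Centred and closing; needs about 0.5 s more.

{"name": "send_rows", "arguments": {
  "motion": [
    {"hand": -1, "slide": [0, 0, 0], "spin": 0},
    {"hand": -1, "slide": [0, 0, 0], "spin": 0},
    {"hand": -1, "slide": [0, 0, 0], "spin": 0},
    {"hand": -1, "slide": [0, 0, 0], "spin": 0},
    {"hand": -1, "slide": [0, 0, 0], "spin": 0},
    {"hand": -1, "slide": [0, 0, 0], "spin": 0},
    {"hand": -1, "slide": [0, 0, 0], "spin": 0}
  ]
}}

```text
time: 4.85
tool_pos: [0.4402, -0.073, 0.0117]
tool_rot: [0.687, 1.544, -0.674]
contact_force: [0.7, 0.2, 0.9]
opening: 0.014
```

{"name": "send_rows", "arguments": {
  "motion": [
    {"hand": -1, "slide": [-15, 0, 0], "spin": 0},
    {"hand": -1, "slide": [-30, 0, 0], "spin": 0},
    {"hand": -1, "slide": [-30, 0, 0], "spin": 0},
    {"hand": -1, "slide": [-30, 0, 0], "spin": 0},
    {"hand": -1, "slide": [0, 0, 0], "spin": 0}
  ]
}}

```text
time: 5.35
tool_pos: [0.4372, -0.0708, 0.1188]
tool_rot: [0.641, 1.548, -0.72]
contact_force: [0.9, -0.8, -0.7]
opening: 0.0135
```

Run:
```python
from h import *
go([.537,.238,.11],-23.4)
```

```text
t 5.35 tcp [ 0.4372 -0.0708  0.1188] tooly 12.02 toolx [ 0.017 -0.015 -1.   ] toolz [ 0.208 -0.978  0.018] q6 -0.53 open 0.0135 F [ 0.9 -0.8 -0.7]
slide [   5.9  161.8 -281.4] spin 0.6182
```

{"name": "send_rows", "arguments": {
  "motion": [
    {"hand": -1, "slide": [0, 20.2, -35.2], "spin": 0.077},
    {"hand": -1, "slide": [0, 17.5, -36.6], "spin": 0.077},
    {"hand": -1, "slide": [0, 14.6, -37.9], "spin": 0.077},
    {"hand": -1, "slide": [0, 11.6, -38.9], "spin": 0.077},
    {"hand": -1, "slide": [0, 8.6, -39.7], "spin": 0.077},
    {"hand": -1, "slide": [0, 5.5, -40.2], "spin": 0.077},
    {"hand": -1, "slide": [0, 2.4, -40.5], "spin": 0.077},
    {"hand": -1, "slide": [0, 0, 0], "spin": 0}
  ]
}}

```text
time: 6.15
tool_pos: [0.5288, 0.2076, 0.1096]
tool_rot: [1.063, 1.55, -0.866]
contact_force: [-0.3, -0.9, 0.0]
opening: 0.0137
```

Run:
```python
from h import *
go([.537,.238,.11],-23.4)
T,s=toolT();c=vision.read_camera('wrist');Tw=T@np.array(c['T_tool_cam'])
cv2.imwrite('pics/w2.png',c['pixels'])
for d in vision.cut_out(c,'seat'):
    W=mpts(c,d['mask'],Tw);W=W[~np.isnan(W[:,0])]; print('seat',d['conf'],np.round(d['uv']),rect(W))
    R=W[(W[:,2]>.002)&(W[:,2]<.012)]; print(' plate',len(R),rect(R)); R=W[(W[:,2]>.04)&(W[:,2]<.06)]
    if len(R)>20: print(' hooks',len(R),rect(R)) 
for d in vision.cut_out(c,'guard'):
    W=mpts(c,d['mask'],Tw);W=W[~np.isnan(W[:,0])]; print('guard',d['conf'],np.round(d['uv']),rect(W),W[:,2].mean())
```

```text
t 6.15 tcp [0.5288 0.2076 0.1096] tooly -20.52 toolx [ 0.014 -0.016 -1.   ] toolz [-0.351 -0.936  0.01 ] q6 0.619 open 0.0137 F [-0.3 -0.9  0. ]
slide [ -0.7  -3.  -31.4] spin 0.0502
seat 0.89 [480.  11.] (array([735.5, 309.2]), array([ 24.2, 136.9]), 71.6)
 plate 3422 (array([733.1, 309. ]), array([ 24.1, 132.9]), 70.8)
seat 0.79 [308. 146.] (array([537.3, 238.9]), array([149.6, 131. ]), 67.0)
 plate 14600 (array([537.3, 238.9]), array([149.6, 131. ]), 67.0)
 hooks 484 (array([556.3, 283. ]), array([11. , 23.7]), 66.6)
seat 0.75 [ 96. 210.] (array([344.9, 235.7]), array([162.5, 241.3]), 64.3)
 plate 10323 (array([302.2, 258.5]), array([152. , 131.8]), 60.5)
 hooks 259 (array([326.8, 300.5]), array([10.9, 25.8]), 59.9)
guard 0.85 [317. 215.] (array([515.7, 170.6]), array([163.2,  74.5]), 69.9) 0.11170441807617812
```

View pics/w2.png

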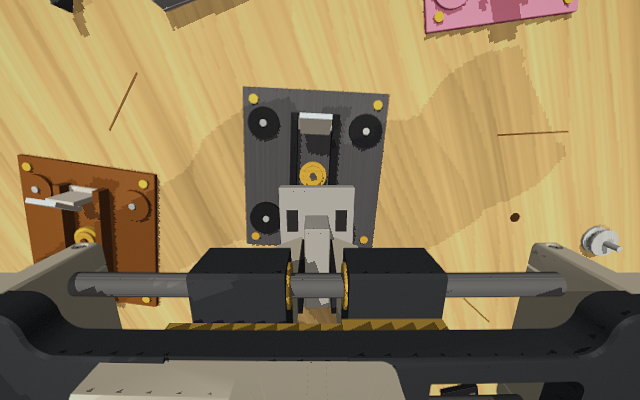

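The wrist picture shows the guard held square at (317,215). The steel plate is at (308,146), with its left hook at (315,123) and the pulley at (313,174). The seat measures (0.5372, 0.2387) with its y at 66.9°, which agrees with the top camera.

{"name": "send_rows", "arguments": {
  "motion": [
    {"hand": -1, "slide": [5, -1.5, -16], "spin": 0.025},
    {"hand": -1, "slide": [8, -1.5, -15], "spin": 0.022},
    {"hand": -1, "slide": [8, 0, 0], "spin": 0},
    {"hand": -1, "slide": [0, 0, 0], "spin": 0}
  ]
}}

```text
time: 6.7
tool_pos: [0.5349, 0.2275, 0.0864]
tool_rot: [0.766, 1.549, -1.215]
contact_force: [-0.6, 1.0, -0.7]
opening: 0.0138
```

Run:
```python
from h import *
go([.5372,.2387,.075],-23.2)
```

```text
t 6.7 tcp [0.5349 0.2275 0.0864] tooly -23.5 toolx [ 0.008 -0.021 -1.   ] toolz [-0.399 -0.917  0.016] q6 0.706 open 0.0138 F [-0.6  1.  -0.7]
slide [ 11.2  -2.5 -11.4] spin -0.0052
```

{"name": "send_rows", "arguments": {
  "motion": [
    {"hand": -1, "slide": [0, -2.5, -11.4], "spin": -0.005},
    {"hand": -1, "slide": [0, 0, 0], "spin": 0},
    {"hand": -1, "slide": [0, 0, 0], "spin": 0}
  ]
}}

```text
time: 7.0
tool_pos: [0.5372, 0.2372, 0.0866]
tool_rot: [0.732, 1.549, -1.245]
contact_force: [0.3, -0.1, 0.4]
opening: 0.0136
```

Run:
```python
from h import *
go([.5372,.2387,.075],-23.2)
```

```text
t 7.0 tcp [0.5372 0.2372 0.0866] tooly -23.28 toolx [ 0.007 -0.021 -1.   ] toolz [-0.395 -0.918  0.017] q6 0.717 open 0.0136 F [ 0.3 -0.1  0.4]
slide [11.6 -0.8 -1.6] spin -0.0013
```

Run:
```python
from h import *
T,s=toolT();c=vision.read_camera('wrist');Tw=T@np.array(c['T_tool_cam'])
a=np.radians(66.8);ey=np.array([np.cos(a),np.sin(a)]);ex=np.array([ey[1],-ey[0]]);o=np.array([.5372,.2387])
def loc(W): return np.c_[(W[:,:2]-o)@ex*1000,(W[:,:2]-o)@ey*1000,W[:,2]*1000]
v,u=np.mgrid[0:400,0:640]; W=world(c,np.c_[u.ravel(),v.ravel()],Tw); L=loc(W)
ok=~np.isnan(L[:,0])&(abs(L[:,0])<80)&(abs(L[:,1])<85); L=L[ok]
def show(n,m):
    R=L[m]; print(n,len(R),np.percentile(R,[1,50,99],axis=0).round(1).tolist(), cv2.minAreaRect(R[:,:2].astype(np.float32)))
show('guard plate',(L[:,2]>79)&(L[:,2]<87)&(L[:,1]<60)&(L[:,1]>25))
show('hook top',(L[:,2]>48)&(L[:,2]<60)&(L[:,1]>30))
show('base',(L[:,2]>2)&(L[:,2]<9))
im=c['pixels'];cv2.imwrite('pics/w3.png',cv2.resize(im[60:310,180:480],(720,600)))
c=vision.read_camera('scene');cv2.imwrite('pics/s3.png',cv2.resize(c['pixels'][150:310,300:500],(750,600)))
```

```text
guard plate 1943 [[-23.0, 25.2, 79.4], [-0.7, 33.2, 81.8], [21.9, 40.5, 83.3]] ((-0.6465568542480469, 32.869773864746094), (46.11995315551758, 15.728751182556152), 0.0069435955956578255)
hook top 311 [[-11.9, 47.1, 48.4], [-0.3, 50.8, 53.4], [11.7, 53.5, 55.4]] ((-0.03530120849609375, 50.33474349975586), (6.458200931549072, 24.008119583129883), 89.7854995727539)
base 11528 [[-64.1, -33.1, 3.1], [-1.4, 37.6, 4.8], [63.9, 75.1, 8.9]] ((-0.264801025390625, 19.690532684326172), (111.48130798339844, 130.6825408935547), 89.75254821777344)
```

View pics/w3.png

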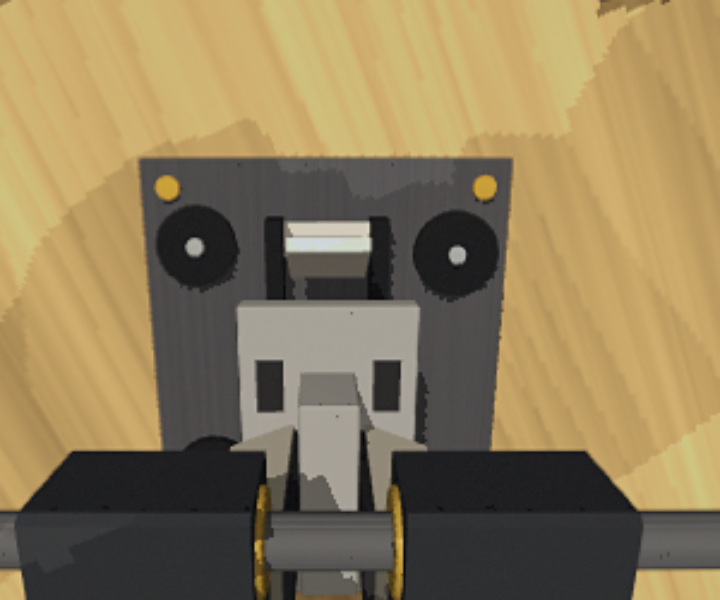

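View pics/s3.png

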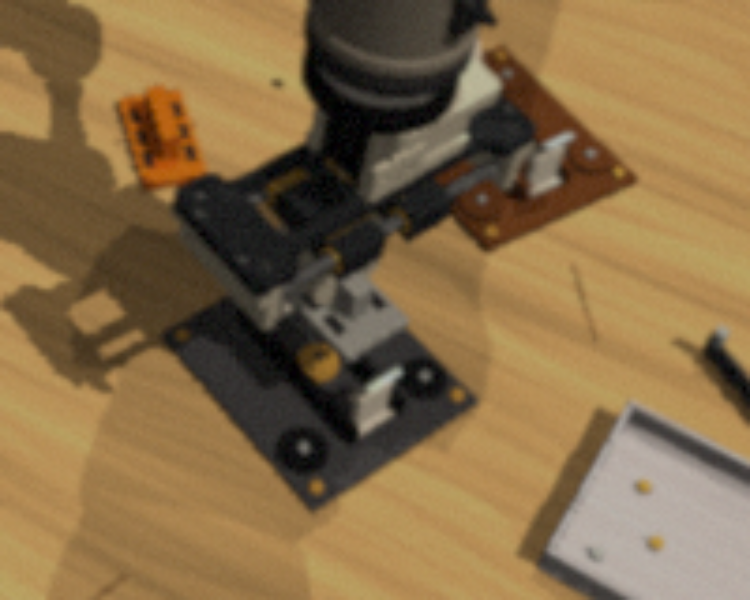

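The wrist crop shows the guard square to the plate. Its front edge reaches y=40.7 (42 wanted) and it sits 0.6 mm off in x. I'll correct both and start down.

{"name": "send_rows", "arguments": {
  "motion": [
    {"hand": -1, "slide": [6, 0.6, -1.6], "spin": 0},
    {"hand": -1, "slide": [6, 0, 0], "spin": 0},
    {"hand": -1, "slide": [4, 0, 0], "spin": 0},
    {"hand": -1, "slide": [0, 0, 0], "spin": 0}
  ]
}}

```text
time: 7.5
tool_pos: [0.5386, 0.2379, 0.0694]
tool_rot: [0.751, 1.549, -1.226]
contact_force: [-0.6, 0.4, -0.7]
opening: 0.0135
```

Run:
```python
from h import *
go([.5383,.2381,.06],-23.2)
```

```text
t 7.5 tcp [0.5386 0.2379 0.0694] tooly -23.28 toolx [ 0.008 -0.021 -1.   ] toolz [-0.395 -0.918  0.016] q6 0.719 open 0.0135 F [-0.6  0.4 -0.7]
slide [ 9.4 -0.5 -0.2] spin -0.0015
```

{"name": "send_rows", "arguments": {
  "motion": [
    {"hand": -1, "slide": [6, -0.3, -0.2], "spin": 0},
    {"hand": -1, "slide": [6, 0, -0.1], "spin": 0},
    {"hand": -1, "slide": [5, 0, -0.1], "spin": 0},
    {"hand": -1, "slide": [0, 0, 0], "spin": 0}
  ]
}}

```text
time: 7.9
tool_pos: [0.5386, 0.2381, 0.0506]
tool_rot: [0.744, 1.549, -1.233]
contact_force: [-0.6, -0.1, -0.1]
opening: 0.0136
```

Run:
```python
from h import *
go([.5383,.2381,.032],-23.2)
```

```text
t 7.9 tcp [0.5386 0.2381 0.0506] tooly -23.28 toolx [ 0.007 -0.021 -1.   ] toolz [-0.395 -0.918  0.016] q6 0.721 open 0.0136 F [-0.6 -0.1 -0.1]
slide [18.6 -0.5 -0.2] spin -0.0014
```

{"name": "send_rows", "arguments": {
  "motion": [
    {"hand": -1, "slide": [4, -0.2, -0.1], "spin": 0},
    {"hand": -1, "slide": [4, 0, -0.1], "spin": 0},
    {"hand": -1, "slide": [3, 0, -0.1], "spin": 0}
  ]
}}

```text
time: 8.2
tool_pos: [0.5399, 0.2386, 0.0406]
tool_rot: [0.904, 1.548, -1.074]
contact_force: [0.2, -0.9, 2.2]
opening: 0.014
```

Run:
```python
from h import *
go([.5383,.2381,.032],-23.2)
```

```text
t 8.2 tcp [0.5399 0.2386 0.0406] tooly -23.28 toolx [ 0.011 -0.02  -1.   ] toolz [-0.395 -0.918  0.014] q6 0.722 open 0.014 F [ 0.2 -0.9  2.2]
slide [ 8.6 -1.4  1. ] spin -0.0014
```

{"name": "send_rows", "arguments": {
  "motion": [
    {"hand": -1, "slide": [3, -0.8, 0], "spin": 0},
    {"hand": -1, "slide": [3, 0, 0], "spin": 0},
    {"hand": -1, "slide": [2, 0, 0], "spin": 0}
  ]
}}

```text
time: 8.5
tool_pos: [0.5389, 0.2386, 0.0315]
tool_rot: [0.869, 1.548, -1.108]
contact_force: [-0.4, -1.4, 14.7]
opening: 0.0135
```

Run:
```python
from h import *
go([.5383,.2381,.032],-23.2)
```

```text
t 8.5 tcp [0.5389 0.2386 0.0315] tooly -23.28 toolx [ 0.01 -0.02 -1.  ] toolz [-0.395 -0.918  0.015] q6 0.723 open 0.0135 F [-0.4 -1.4 14.7]
slide [-0.5 -0.4  0.7] spin -0.0014
```

{"name": "send_rows", "arguments": {
  "motion": [
    {"hand": -1, "slide": [1, 0, 0], "spin": 0},
    {"hand": -1, "slide": [1, 0, 0], "spin": 0}
  ]
}}

```text
time: 8.7
tool_pos: [0.5389, 0.2386, 0.0315]
tool_rot: [0.877, 1.548, -1.1]
contact_force: [-3.7, -0.6, 11.7]
opening: 0.0136
```

Run:
```python
from h import *
go([.5383,.2381,.03],-23.2)
T,s=toolT();c=vision.read_camera('wrist');cv2.imwrite('pics/w4.png',cv2.resize(c['pixels'][60:310,180:480],(720,600)))
```

```text
t 8.7 tcp [0.5389 0.2386 0.0315] tooly -23.27 toolx [ 0.01 -0.02 -1.  ] toolz [-0.395 -0.918  0.015] q6 0.723 open 0.0136 F [-3.7 -0.6 11.7]
slide [ 1.5 -0.4  0.6] spin -0.0012
```

View pics/w4.png

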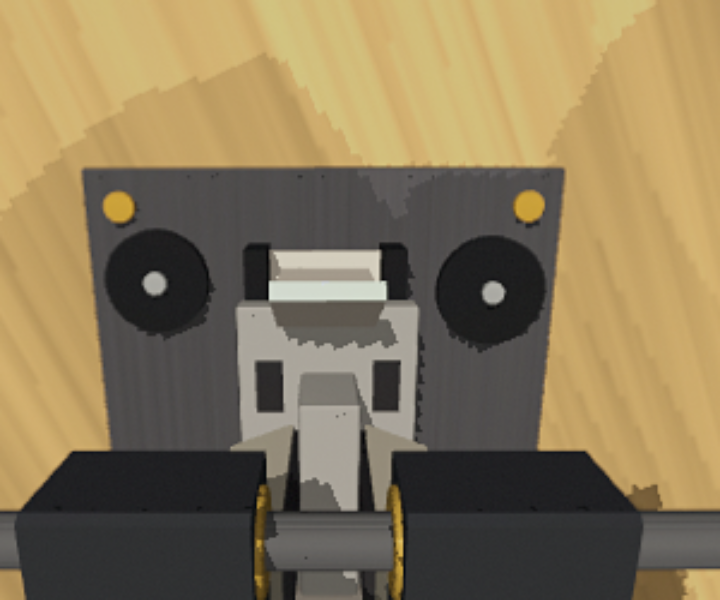

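The left hook at (327,290) overhangs the guard's end. I'll press harder to see whether it is on the rails.

{"name": "send_rows", "arguments": {
  "motion": [
    {"hand": -1, "slide": [2.5, 0, 0], "spin": 0},
    {"hand": -1, "slide": [3, 0, 0], "spin": 0}
  ]
}}

```text
time: 8.95
tool_pos: [0.539, 0.2386, 0.0314]
tool_rot: [0.942, 1.547, -1.035]
contact_force: [-10.3, -3.9, 29.6]
opening: 0.0137
```

Run:
```python
from h import *
go([.5383,.2381,.03],-23.2)
T,s=toolT();c=vision.read_camera('wrist');Tw=T@np.array(c['T_tool_cam'])
a=np.radians(66.8);ey=np.array([np.cos(a),np.sin(a)]);ex=np.array([ey[1],-ey[0]]);o=np.array([.5372,.2387])
v,u=np.mgrid[0:400,0:640]; W=world(c,np.c_[u.ravel(),v.ravel()],Tw)
L=np.c_[(W[:,:2]-o)@ex*1000,(W[:,:2]-o)@ey*1000,W[:,2]*1000]; L=L[~np.isnan(L[:,0])&(abs(L[:,0])<70)&(abs(L[:,1])<80)]
for n,m in [('plate',(L[:,2]>22)&(L[:,2]<35)&(L[:,1]>20)&(L[:,1]<44)&(abs(L[:,0])>13)&(abs(L[:,0])<22)),('hook',(L[:,2]>50)&(L[:,2]<60)&(L[:,1]>35)),('base',(L[:,2]>2)&(L[:,2]<9)&(L[:,1]>50))]:
    R=L[m];print(n,len(R),np.percentile(R,[1,50,99],axis=0).round(1).tolist())
```

```text
t 8.95 tcp [0.539  0.2386 0.0314] tooly -23.26 toolx [ 0.012 -0.02  -1.   ] toolz [-0.395 -0.919  0.014] q6 0.723 open 0.0137 F [-10.3  -3.9  29.6]
slide [ 1.4 -0.5  0.7] spin -0.0011
plate 1073 [[-21.8, 20.3, 23.1], [-13.0, 31.7, 26.7], [21.9, 42.3, 28.2]]
hook 525 [[-11.8, 47.7, 50.2], [-0.0, 51.2, 53.6], [11.8, 53.6, 55.4]]
base 7491 [[-63.5, 50.2, 3.1], [0.2, 63.3, 4.8], [63.5, 74.7, 8.8]]
```

Hard stop: 30 N gives no more travel. The plate top is at about 28 mm after correcting the depth bias on the base plate. The left hook is back upright. Releasing.

{"name": "send_rows", "arguments": {
  "motion": [
    {"hand": -1, "slide": [-0.2, 0, 0], "spin": 0},
    {"hand": 0, "slide": [0, 0, 0], "spin": 0},
    {"hand": 0, "slide": [0, 0, 0], "spin": 0},
    {"hand": 0, "slide": [0, 0, 0], "spin": 0},
    {"hand": 0, "slide": [0, 0, 0], "spin": 0},
    {"hand": 0, "slide": [0, 0, 0], "spin": 0}
  ]
}}

```text
time: 9.6
tool_pos: [0.5386, 0.2387, 0.0314]
tool_rot: [0.931, 1.548, -1.046]
contact_force: [0.6, -0.2, -0.1]
opening: 0.045
```

{"name": "send_rows", "arguments": {
  "motion": [
    {"hand": 0, "slide": [-10, 0, 0], "spin": 0},
    {"hand": 0, "slide": [-20, 0, 0], "spin": 0},
    {"hand": 0, "slide": [-30, 0, 0], "spin": 0},
    {"hand": 0, "slide": [-40, 0, 0], "spin": 0},
    {"hand": 0, "slide": [-10, 0, 40], "spin": 0},
    {"hand": 0, "slide": [0, 0, 45], "spin": 0},
    {"hand": 0, "slide": [0, 0, 40], "spin": 0},
    {"hand": 0, "slide": [0, 0, 0], "spin": 0}
  ]
}}

```text
time: 10.4
tool_pos: [0.4874, 0.1238, 0.1517]
tool_rot: [1.07, 1.545, -0.903]
contact_force: [-0.3, 0.2, 0.7]
opening: 0.0458
```

Run:
```python
from h import *
go([.5383,.2381,.03],-23.2)
T,s=toolT();c=vision.read_camera('wrist');Tw=T@np.array(c['T_tool_cam'])
a=np.radians(66.8);ey=np.array([np.cos(a),np.sin(a)]);ex=np.array([ey[1],-ey[0]]);o=np.array([.5372,.2387])
def an(c,Tw):
    v,u=np.mgrid[0:400,0:640]; W=world(c,np.c_[u.ravel(),v.ravel()],Tw)
    L=np.c_[(W[:,:2]-o)@ex*1000,(W[:,:2]-o)@ey*1000,W[:,2]*1000]; L=L[~np.isnan(L[:,0])&(abs(L[:,0])<70)&(abs(L[:,1])<80)]
    side=(abs(L[:,0])>13)&(abs(L[:,0])<22)&(L[:,2]>15)&(L[:,2]<40)
    for n,m in [('plate+',side&(L[:,1]>15)&(L[:,1]<40)),('plate-',side&(L[:,1]<-15)&(L[:,1]>-40)),('rib',(L[:,2]>45)&(L[:,2]<60)&(abs(L[:,1])<35)),('hook+',(L[:,2]>50)&(L[:,2]<62)&(L[:,1]>38)),('hook-',(L[:,2]>50)&(L[:,2]<62)&(L[:,1]<-38)),('base',(L[:,2]>2)&(L[:,2]<9)&(abs(L[:,1])>50))]:
        R=L[m]
        if len(R)>3: print(n,len(R),np.percentile(R,[1,50,99],axis=0).round(1).tolist())
an(c,Tw);cv2.imwrite('pics/w5.png',cv2.resize(c['pixels'][0:300,160:480],(640,600)))
c=vision.read_camera('top');print('top');an(c,np.array(c['world_from_camera']));t=cv2.resize(c['pixels'][150:240,200:300],(660,594),interpolation=cv2.INTER_CUBIC);cv2.imwrite('pics/t5.png',t)
```

```text
t 10.4 tcp [0.4874 0.1238 0.1517] tooly -23.06 toolx [ 0.016 -0.02  -1.   ] toolz [-0.392 -0.92   0.012] q6 0.525 open 0.0458 F [-0.3  0.2  0.7]
slide [ 120.2   -0.7 -126.6] spin 0.0024
plate+ 613 [[-21.5, 15.4, 24.9], [-13.1, 27.9, 26.9], [21.9, 39.8, 29.0]]
plate- 507 [[-21.7, -39.4, 25.1], [-13.1, -27.5, 26.9], [21.7, -15.1, 28.8]]
rib 1057 [[-6.1, -24.9, 48.9], [0.7, 1.0, 50.7], [7.3, 24.3, 52.4]]
hook+ 49 [[-12.3, 46.6, 50.1], [-0.3, 47.6, 50.8], [11.7, 48.1, 52.1]]
hook- 186 [[-11.6, -52.8, 50.3], [-0.1, -50.2, 53.5], [11.5, -47.6, 55.7]]
base 4132 [[-64.0, -73.7, 3.1], [2.0, -55.9, 4.9], [63.6, 65.1, 8.8]]
top
base 275 [[-66.9, 51.3, 2.4], [0.3, 66.9, 6.0], [67.8, 78.6, 8.8]]
```

View pics/w5.png

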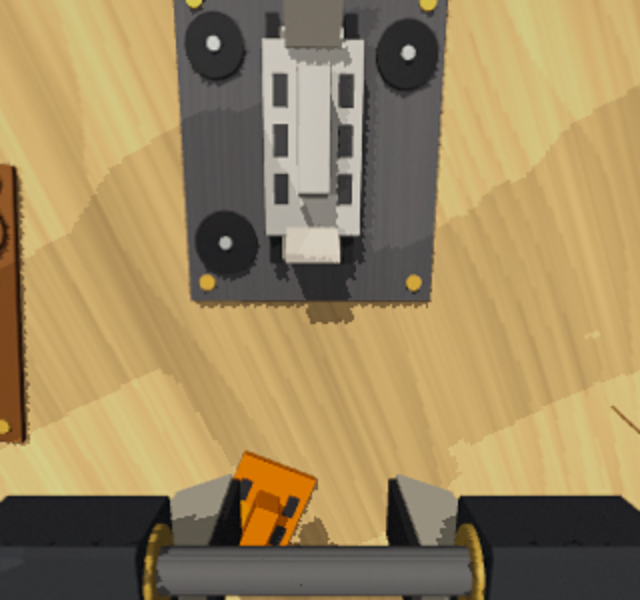

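View pics/t5.png

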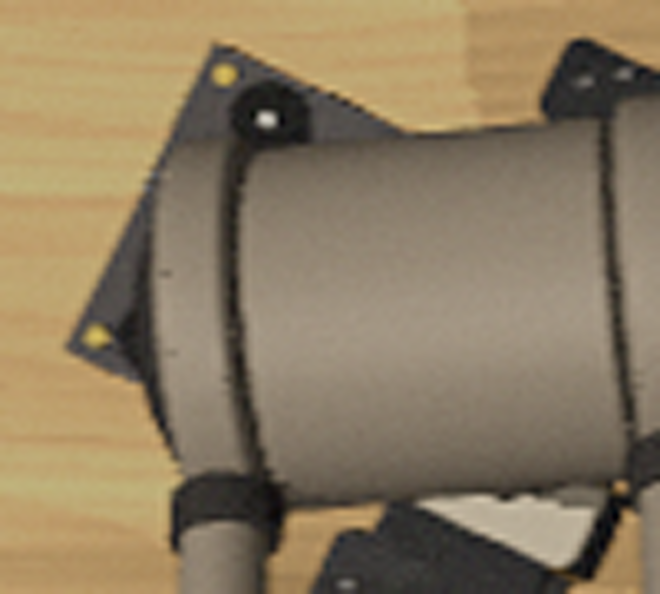

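The wrist crop shows the guard between both hooks: the right hook at (312,245) overlaps the near end and the left hook at (312,22) the far end. Both plate ends read the same height, about 28 mm corrected, and the rib top about 52 mm. The top view is blocked by the arm. Handing in.

```bash
python3 -c "
from cell import job,observe
print(observe()['time']);print(job.hand_in())"
```

```text
10.5
the job is handed in; nothing more can be done
None
```

I pinched the grey guard by its rib, set it over the brass pulley on the steel plate and pressed it straight down until it hit a hard stop. I then opened the fingers, backed the arm away and handed the job in at 10.5 s.

**Last checks that agreed:**
- Pressing with about 30 N gave no further travel.
- After release, both plate ends read 26.9 mm. The camera reads about 1.1 mm low here (the base plate read 4.9 mm instead of 6), so that is 28 mm, which is home.
- The rib top came to about 52 mm, as it should when home.
- The guard is centred to within about 1 mm.
- The right hook's top was back at its upright position and overlapping the plate end. The left hook's top read upright while I was still pressing, and the final wrist picture shows it over the other plate end.

**Weak spots:**
- The final top view was useless because the arm covered the seat.
- In the final wrist picture only the inner edge of the left hook's top was measured.
- The tool was tilted about 1° from vertical during the grasp and the press, which did not seem to affect the fit.

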